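Let a plaster blank out of the lever hopper

TASK

Let the plaster blank out of the small sheet-metal hopper on the bench: with the fingertips press the hopper's lever pad right down, to its stop or nearly, so that the flap swings up, and keep it down until the blank has slid into the tray. Then let the lever come up slowly under your fingers, over a couple of seconds, so that the flap eases shut and does not slam, and take your hand away. Work the flap only by its lever, grasp nothing, do not touch the blank, and leave the things lying around where they are.

Things in the scene. Friction and masses are not known exactly. Their poses are not given: they have to be found in the camera images.
- hopper: Fixed grey and bare-metal hopper, 120 x 300 mm, 170 mm high. Origin on the bench under its shaft; own z up, own -x the lever side (about toward the robot), own +y downhill. Chute falls 35 degrees from y = -120 mm to the mouth at y = 0, then runs on as an open tray to y = 148 mm. Inside width 76 mm; outer side faces at x = -42 and +42 mm, bearing posts at y = 0 out to x = -58 and +58.
- shaft (a point): Point on the axis of the shaft that carries both lever and flap, opposite the middle of the lever pad (hopper frame x -106, y 0, z 120 mm). The shaft runs along the hopper's own x. The pad swings about it in the plane of the hopper's y and z, radius 91 mm.
- lever_pad (a point): Centre of the upper face of the lever's black rubber pad (56 mm along the shaft, 36 mm along the lever); moves with it. Shut: 76 mm toward the hopper's -y from point shaft and 49 mm above it, tilted 0.45 rad, outer end higher. At the stop: 86 mm toward -y, 29 mm below it, tilted 0.45 rad the other way. 64 mm clear of the chute's side, free above.
- lever (a joint): Angle of lever and flap together, rad: 0 = flap shut (hangs straight down across the mouth), 0.9 = lever on its hard stop, flap swung up; above 0.75 counts as right down. A spring drives it back to 0: some 3 to 5 N on the pad move it, and it flies shut if let go. Closing faster than 2 rad/s (0.18 m/s at the pad) is a slam.
- flap: The steel flap, 72 mm wide, 72 mm long, hanging from the shaft across the mouth between chute and tray; origin on the shaft, at the middle of the flap. Not to be touched by the robot.
- blank_centre (a point): Centre of the loose off-white plaster blank, 40 x 55 x 16 mm, that lies in the chute against the shut flap at the start. It slides down by itself when the flap opens, to the far end of the tray, about 0.12 m along the hopper's own +y.
- blank: The same plaster blank; origin at the centre of its underside, long side along its own y.
- cup: Small pink-stained cup, 79 mm wide, 63 mm high, loose on the bench in front of the tray; origin under its centre. A bystander.
- spare_blank: Loose narrow plaster blank, 30 x 60 x 14 mm, on the bench in front of the hopper; origin under its centre. A bystander.
- tape: Roll of masking tape lying flat on the bench, 105 mm across, 25 mm high; origin under its centre. A bystander.
- spanner: Loose open-ended spanner, 23 x 105 x 6 mm, lying on the bench; origin under its centre. A bystander.
There are look-alikes about, which are no part of the job. What is shaped like the blank but orange is not meant.

How it is judged:
On the way:
1. the lever is held right down and the blank has slid out into the tray (value of joint lever above 0.75 rad and y of blank_centre in the frame of hopper above 0.06 m), for 0.2 s.
At the end, for the whole second after the job is handed in: The flap is shut (lever joint under 0.05 rad) and the blank lies at rest in the tray, its centre more than 60 mm downhill of the flap, inside the walls (value of joint lever below 0.05 rad and y of blank_centre in the frame of hopper between 0.06 and 0.15 m and x of blank_centre in the frame of hopper between -0.038 and 0.038 m and height (world z) of blank_centre below 0.07 m and linear speed of blank below 0.02 m/s); the robot touches nothing.
It fails at once if the flap falls or slams shut (closing faster than 2 rad/s) (velocity of joint lever below -2 rad/s).
It fails at once if the robot touches the blank (contact force between any of the fingers, the arm and blank above 0.3 N).
It fails at once if the robot works the flap directly (contact force between any of the fingers, the arm and flap above 0.5 N).
It fails at once if a bystander is moved by more than 15 mm (distance of any of cup, spare_blank, tape, spanner from where it was at the start of the episode above 0.015 m).
It also fails if it takes over 35 s, if anything falls off the work surface, if the arm or the gripper's body presses on something with over 40 N, if the wrist force passes 120 N, or if a joint passes its speed limit or range.

ROBOT

A 7-joint arm with a two-finger parallel gripper is mounted at the origin on a cart in front of the work surface, level with it; the furniture and walls round the work are solid. World frame = base frame: x ahead of the robot, y to its left, z up, the work surface at z = 0. Lengths are in m, angles in rad, forces in N, time in s.
With the tool pointing down it reaches from about 0.4 to 0.875 m from the base axis. Payload 19.3 kg.
Tool frame: the origin (TCP) lies at the very end of the fingers, on their centre line; the grasp point (between the pads) lies 19 mm behind it (bot.grip_point_offset is the distance from the TCP to the grasp point, in m); y points along the fingers, z is the direction in which the jaws open and shut, and the axes are right-handed (so a half turn about y gives the same grasp; the last joint's range is limited). The gripper opens to 85 mm and grips with 20 to 120 N. Pads are 22 mm wide; open, the fingers measure 114 mm over their backs; the gripper's body (76 mm by 85 mm) begins 54 mm behind the grasp point. The pads swing forward as they close: fully open they stand 13 mm farther back than shut.
Start: joints at [-1.333, 0.521, -0.036, 1.599, 0.021, 1.021, -0.113], TCP at [0.189, 0.596, 0.231] pointing down, gripper open.
Joint ranges: [-2.91, 2.91], [-0.3, 2.13], [-1.5, 1.42], [0.17, 2.43], [-1.26, 4.41], [0.16, 1.93], [-2.52, 2.52]. Speed limits (rad/s): [1.89, 1.89, 2.39, 2.39, 3.01, 3.01, 3.01].

INTERFACE

Orientations are given as a 3x3 rotation matrix whose columns are the frame's x, y, z axes.
In Python, from bench import bot, snapshot, job gives the robot as it stands. Calls block until the motion is done:
- bot.goto(position, orientation): joint-space move of the TCP to a pose.
- bot.movel(position, vel=0.15, attitude=None, stop_force=None): straight line of the TCP; attitude=None keeps the orientation; vel is the mean speed in m/s. With stop_force (N) it stops when the force on the tool has changed by that much, and returns True; else False.
- bot.movej(angles): joint-space move.
- bot.let_go() and bot.gripper_close(strength=None): open the fingers fully, or close them until they stop; strength is the grip in N (None keeps the last).
- bot.wait(seconds).
- bot.inverse_kinematics(position, orientation): joint angles nearest the present ones, or None.
- bot.state(): the state.
- snapshot(name): name is "scene" or "top" or "wrist"; returns a dict with "color" (480x640x3 uint8, blue, green, red), "camera_matrix" (3x3 intrinsics, pixels), "k1" (the pictures are not rectified: a ray, as slopes to the right and down, at radius r is drawn at 1 + k1 r^2 times it, then the intrinsics apply), "rvec" (rotation vector, rad) and "tvec" (3), from world to camera coordinates, as OpenCV has them; the wrist camera has in their place "T_tool_cam" (4x4, takes a point from camera to tool coordinates, whose origin is the TCP and whose axes are the tool frame's). Camera axes: x right, y down, z forward; pixel columns grow to the right and rows downward; lengths in m; the calibration is good to about 2 mm. A picture is of the moment at which its call begins: read the wrist's pose just before it. There is no depth.
A pose or a line that the arm cannot do raises bot.Unreachable and nothing moves.
- job.finish_job(): hands the job in, once; it reports no verdict.
The state is a dict: "time_s": time; "q": joint angles; "joint_vel": joint speeds; "joint_efforts": joint torques, N m; "tool_pos": TCP position; "eef_rot": TCP orientation; "contact_force": force on the tool from outside, world axes, zero at the start; "torque": the same for the moment, N m; "width": finger opening in m.
Only numpy, scipy, OpenCV 4.12 (cv2) and the standard library are available. Lean on these libraries where they do the work, as an engineer would, in place of code of your own. Each camera call takes 0.05 s, during which the arm holds its last target. There are 200 camera calls.

## Working session

There is one attempt and no reset: what is moved stays moved. The work goes in short steps, each a Python script; the robot and the scene stay as the last script left them, time stands still between calls to the robot, and variables do not carry over. Pictures are saved under pics/ and viewed, on a budget of 10 in all, crops included, one or two more only if the job needs it, and the job is handed in when it is done.

```bash
mkdir -p pics; python3 - <<'E'
from bench import bot,snapshot
import cv2,pickle
d={}
for n in("scene","top"):
    s=snapshot(n); d[n]=s; cv2.imwrite(f"pics/{n}0.png",s["color"]); print(n,s["camera_matrix"],s["k1"],s["rvec"],s["tvec"])
pickle.dump(d,open("cams.pkl","wb"))
s=bot.state();print(s["time_s"],s["eef_rot"],s["width"],s["contact_force"])
E
```

```text
scene [[514.81049365   0.         313.5972424 ]
 [  0.         514.81049365 239.58772857]
 [  0.           0.           1.        ]] -0.14211724024932199 [ 0.77676155 -2.66747963  1.00035195] [0.47947934 0.27292582 1.02550669]
top [[540.89819085   0.         326.30182197]
 [  0.         540.89819085 239.74486061]
 [  0.           0.           1.        ]] -0.06808426572263772 [ 2.13375876 -2.1365065   0.16494024] [0.06244736 0.5616266  1.15881795]
0.1 [[ 9.53000799e-01 -2.25113898e-04  3.02967698e-01]
 [-3.02967770e-01 -9.88453551e-04  9.53000290e-01]
 [ 8.49358869e-05 -9.99999486e-01 -1.01019928e-03]] 0.08548827022617755 [ 0.44326483 -1.28995535  0.09397103]
```

View pics/scene0.png

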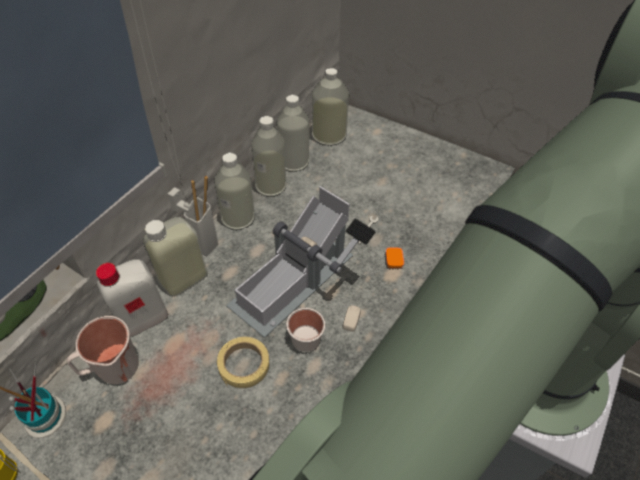

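View pics/top0.png

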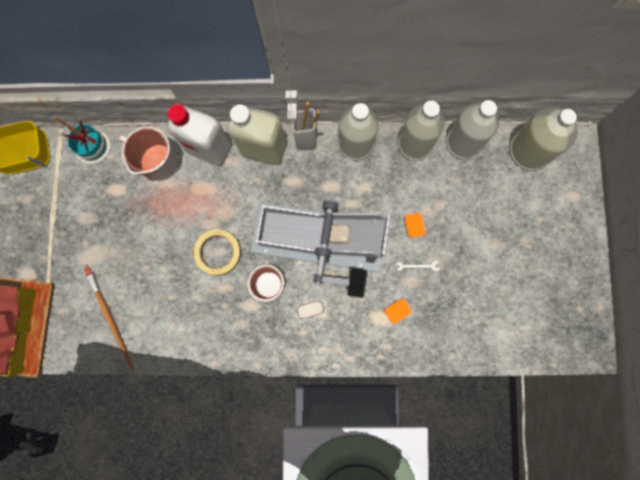

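The top view shows the hopper at about (322,235), with the tray to the left (world +y) and the black lever pad at about (357,282). The shaft runs from (331,205) to (320,280). The cup is at (266,284), the spare blank at (311,310) and the spanner at (418,266). I'll enlarge both pictures to fit the pose.

```bash
python3 - <<'E'
import cv2,pickle
d=pickle.load(open("cams.pkl","rb"))
t=d["top"]["color"][190:310,245:405]; cv2.imwrite("pics/top_c.png",cv2.resize(t,None,fx=5,fy=5,interpolation=cv2.INTER_CUBIC))
t=d["scene"]["color"][180:340,220:390]; cv2.imwrite("pics/scene_c.png",cv2.resize(t,None,fx=3.75,fy=3.75,interpolation=cv2.INTER_CUBIC)[:600])
E
```

```text
(no output)
```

View pics/top_c.png

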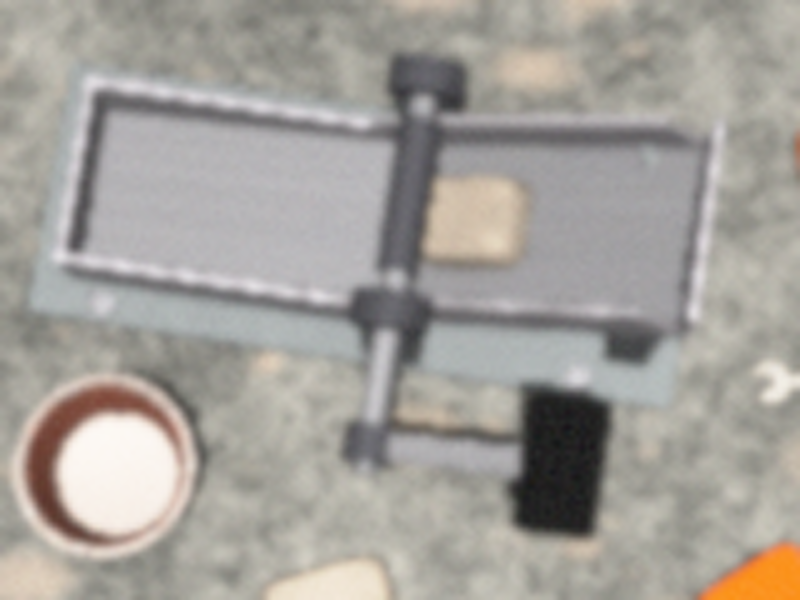

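View pics/scene_c.png

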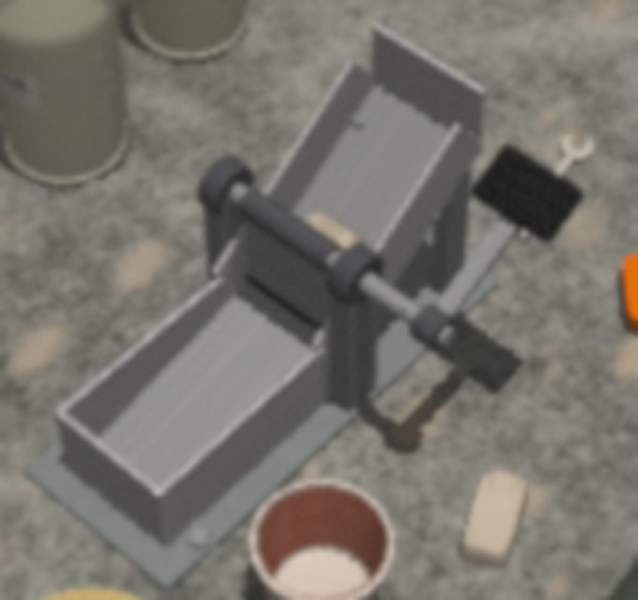

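The crops show the pad corners clearly, along with the shaft hub and the base-plate corners. I'll fit (x, y, yaw) to both views.

```bash
cat > h.py <<'E'
import numpy as np,cv2,pickle
def proj(s,P):
    P=np.atleast_2d(np.asarray(P,float))
    return cv2.projectPoints(P,np.asarray(s["rvec"],float),np.asarray(s["tvec"],float),np.asarray(s["camera_matrix"]),np.array([s["k1"],0,0,0,0.]))[0][:,0]
def H(p,P):
    c,s=np.cos(p[2]),np.sin(p[2]); P=np.atleast_2d(P)
    return P@np.array([[c,-s,0],[s,c,0],[0,0,1]]).T+[p[0],p[1],0]
def pad(dx,dl): return [-.106+dx,-.076-dl*np.cos(.45),.169+dl*np.sin(.45)]
E
python3 - <<'E'
from h import *
from scipy.optimize import least_squares
d=pickle.load(open("cams.pkl","rb"))
M=[pad(.028,.018),pad(-.028,.018),pad(.028,-.018),pad(-.028,-.018)]
T=np.array([[608,398],[593,535],[524,388],[515,528],[366,443],[32,308],[668,403]])/5+[245,190]
MT=M+[[-.106,0,.12],[-.06,.15,.004],[-.06,-.15,.004]]
S=np.array([[508,145],[582,190],[473,190],[552,240],[432,322],[168,583]])/3.75+[220,180]
MS=M+[[-.106,0,.12],[-.06,.15,.004]]
f=lambda p:np.r_[(proj(d["top"],H(p,MT))-T).ravel(),(proj(d["scene"],H(p,MS))-S).ravel()]
r=least_squares(f,[.6,0,0],loss="soft_l1"); print(r.x,"\n",f(r.x).reshape(-1,2).round(1))
np.save("pose.npy",r.x)
for n,q in dict(pad=pad(0,0),shaft=[-.106,0,.12],padlow=[-.106,-.086,.091],end=[0,-.12,0]).items(): print(n,H(r.x,q))
# bystanders on plane z (top camera)
from scipy.optimize import fsolve
for n,u,z in[("cup",(266,284),.05),("spare",(311,310),.014),("spanner",(418,266),.006),("orange",(398,312),.014),("or2",(415,225),.014)]:
    print(n,fsolve(lambda a:proj(d["top"],[a[0],a[1],z])[0]-u,[.6,0]))
E
```

```text
[ 0.57190242  0.06308179 -0.1495479 ] 
 [[-0.8 -0. ]
 [-1.8  0.9]
 [-0.7  0.4]
 [-2.9  0.3]
 [-0.4  0.7]
 [ 6.   2.6]
 [ 8.3  2.9]
 [-1.9 -2.9]
 [ 0.1 -1.8]
 [-2.7 -1.2]
 [-2.1 -1. ]
 [-0.4  0.1]
 [ 6.2 -5.1]]
pad [[0.45576221 0.00372312 0.169     ]]
shaft [[0.46708554 0.07887485 0.12      ]]
padlow [[ 0.4542723  -0.00616527  0.091     ]]
end [[ 0.55402349 -0.05557883  0.        ]]
cup [0.46288411 0.19399989]
spare [0.40735608 0.09632824]
spanner [ 0.50693188 -0.1474537 ]
orange [ 0.40252969 -0.09855912]
or2 [ 0.60070611 -0.14184265]
```

```bash
python3 - <<'E'
from h import *
from scipy.optimize import least_squares
d=pickle.load(open("cams.pkl","rb"))
M=[pad(.028,.018),pad(-.028,.018),pad(.028,-.018),pad(-.028,-.018)]
T=np.array([[608,398],[593,535],[524,388],[515,528],[366,443],[428,80],[390,310],[32,308],[668,403]])/5+[245,190]
MT=M+[[-.106,0,.12],[.05,0,.125],[-.05,0,.125],[-.06,.164,.004],[-.06,-.136,.004]]
S=np.array([[508,145],[582,190],[473,190],[552,240],[432,322],[228,185],[354,272],[168,583]])/3.75+[220,180]
MS=M+[[-.106,0,.12],[.05,0,.125],[-.05,0,.125],[-.06,.164,.004]]
f=lambda p:np.r_[(proj(d["top"],H(p,MT))-T).ravel(),(proj(d["scene"],H(p,MS))-S).ravel()]
r=least_squares(f,[.6,0,0],loss="soft_l1"); print(r.x,"\n",f(r.x).reshape(-1,2).round(1))
np.save("pose.npy",r.x)
for n,q in dict(pad=pad(0,0),shaft=[-.106,0,.12],padlow=[-.106,-.086,.091]).items(): print(n,H(r.x,q))
from bench import bot
# reach check: jaws along hopper x or y, along the arc
c,s=np.cos(r.x[2]),np.sin(r.x[2]); hx=np.array([c,s,0]); hy=np.array([-s,c,0]); dn=np.array([0,0,-1.])
for nm,z in [("z=hx",hx),("z=-hx",-hx),("z=hy",hy),("z=-hy",-hy)]:
    R=np.c_[np.cross(dn,z),dn,z]
    for q in ([-.106,-.076,.25],pad(0,0),[-.106,-.086,.085]):
        k=bot.inverse_kinematics(H(r.x,q)[0],R); print(nm,q,None if k is None else np.round(k,2))
E
```

```text
[ 0.57176137  0.06158985 -0.15894534] 
 [[-0.5  0.4]
 [-1.7  1.3]
 [-0.3  0.7]
 [-2.8  0.5]
 [-0.2  0.7]
 [-0.7 -0.3]
 [-0.7  0.4]
 [ 0.5  1.1]
 [ 2.6  2.5]
 [-1.4 -3. ]
 [ 0.5 -1.6]
 [-2.3 -1.3]
 [-1.9 -0.9]
 [-0.2 -0.1]
 [-1.  -2.7]
 [ 0.  -2.3]
 [ 1.3 -1.5]]
pad [[0.45506848 0.00332521 0.169     ]]
shaft [[0.46709753 0.07836721 0.12      ]]
padlow [[ 0.45348571 -0.00654874  0.091     ]]
z=hx [-0.106, -0.076, 0.25] [-0.64  0.26  0.61  2.03 -0.19  0.91 -0.08]
z=hx [-0.106, np.float64(-0.076), np.float64(0.169)] [-0.54  0.39  0.52  2.11 -0.29  0.71  0.01]
z=hx [-0.106, -0.086, 0.085] [-0.36  0.53  0.32  2.17 -0.34  0.49  0.06]
z=-hx [-0.106, -0.076, 0.25] [ 0.83  0.47 -1.26  1.96  0.52  1.08  2.32]
z=-hx [-0.106, np.float64(-0.076), np.float64(0.169)] [ 0.78  0.65 -1.27  2.05  0.75  1.02  2.11]
z=-hx [-0.106, -0.086, 0.085] [-0.89  0.97  1.22  2.19 -1.21  0.98 -2.22]
z=hy [-0.106, -0.076, 0.25] [-0.47  0.24  0.4   2.02 -0.12  0.9   1.4 ]
z=hy [-0.106, np.float64(-0.076), np.float64(0.169)] [-0.34  0.36  0.26  2.1  -0.14  0.7   1.42]
z=hy [-0.106, -0.086, 0.085] [-0.17  0.5   0.07  2.16 -0.07  0.48  1.36]
z=-hy [-0.106, -0.076, 0.25] [-0.89  0.35  0.97  2.04 -0.36  0.93 -1.46]
z=-hy [-0.106, np.float64(-0.076), np.float64(0.169)] [-0.83  0.53  0.95  2.12 -0.61  0.79 -1.22]
z=-hy [-0.106, -0.086, 0.085] [-0.46  0.55  0.46  2.17 -0.49  0.51 -1.36]
```

```bash
cat >> h.py <<'E'
p=np.load("pose.npy"); _c,_s=np.cos(p[2]),np.sin(p[2])
hx=np.array([_c,_s,0]); dn=np.array([0,0,-1.]); R=np.c_[np.cross(dn,hx),dn,hx]
def arc(a,off=0.,x=-.110):  # TCP pose for lever angle a, off = clearance above the pad centre
    t=np.arctan2(.049,.076)-a; r=np.hypot(.076,.049)
    return H(p,[x,-r*np.cos(t),.12+r*np.sin(t)+off])[0]
E
python3 - <<'E'
from h import *
from bench import bot,snapshot
bot.gripper_close()
bot.goto(arc(0,.06),R)
s=bot.state(); print(s["time_s"],s["tool_pos"],arc(0,.06),s["contact_force"],s["width"])
a=snapshot("top")["color"][190:310,245:405]; b=snapshot("scene")["color"][180:300,220:380]
cv2.imwrite("pics/chk.png",cv2.resize(np.vstack([a,b]),None,fx=2.5,fy=2.5,interpolation=cv2.INTER_CUBIC))
cv2.imwrite("pics/wr.png",snapshot("wrist")["color"])
E
```

```text
3.175 [0.45130282 0.00476958 0.22892918] [0.4511189  0.00395831 0.229     ] [0.19753914 0.50916006 0.63571207] -3.724767452218189e-05
```

View pics/chk.png

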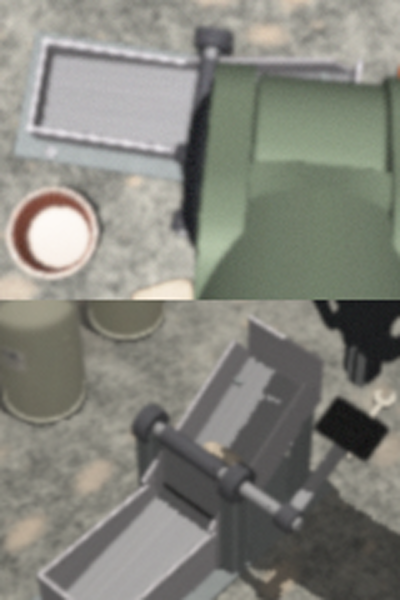

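View pics/wr.png

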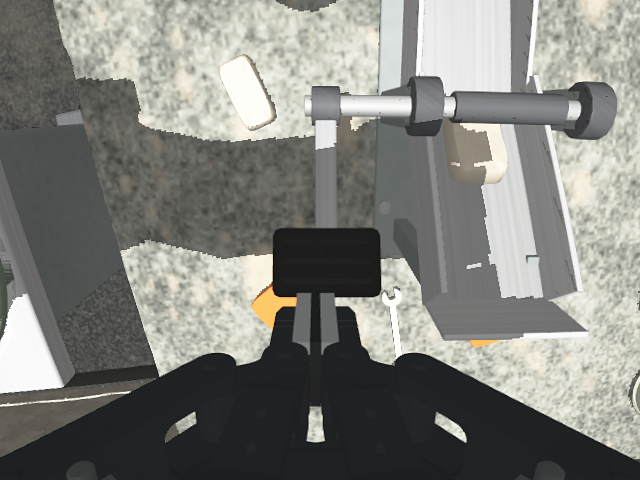

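The wrist view shows the pad corners at about (276,229), (378,229), (273,297) and (380,297), with the fingers aligned over the pad. I'll check the fit against this view.

```bash
python3 - <<'E'
from h import *
from bench import bot,snapshot
from scipy.optimize import least_squares
st=bot.state(); s=snapshot("wrist")
T=np.eye(4);T[:3,:3]=st["eef_rot"];T[:3,3]=st["tool_pos"]; W=np.linalg.inv(T@s["T_tool_cam"])
c=dict(rvec=cv2.Rodrigues(W[:3,:3])[0],tvec=W[:3,3],camera_matrix=s["camera_matrix"],k1=s["k1"])
M=[pad(-.028,-.018),pad(.028,-.018),pad(-.028,.018),pad(.028,.018),[-.05,0,.132],[-.106,0,.13]]
U=np.array([[276,229],[378,229],[273,297],[380,297],[428,92],[326,90]])
f=lambda q:(proj(c,H(q,M))-U).ravel()
print(f(p).reshape(-1,2).round(1)); r=least_squares(f,p); print(p,r.x,f(r.x).reshape(-1,2).round(1)); print(H(p,pad(0,0)),H(r.x,pad(0,0)))
E
```

```text
[[-7.9 -1.7]
 [-0.7 -1.6]
 [-6.1  1.2]
 [-1.2  1.2]
 [-2.8 15.5]
 [-3.6 16.6]]
[ 0.57176137  0.06158985 -0.15894534] [ 0.57318311  0.06629135 -0.13706032] [[-4.1 -5.4]
 [ 3.5 -7.6]
 [-0.8 -2.4]
 [ 4.5 -4.6]
 [-1.1  8.3]
 [-2.3 11.8]]
[[0.45506848 0.00332521 0.169     ]] [[0.45779318 0.00548703 0.169     ]]
```

The pad agrees to 2-3 mm, so I'll press it now.

```bash
python3 - <<'E'
from h import *
from bench import bot,snapshot
X=-.108
bot.movel(arc(0,.02,X),vel=.1)
f0=np.array(bot.state()["contact_force"])
for a in np.r_[0,np.arange(.15,1.1,.15)]:
    hit=bot.movel(arc(a,0,X),vel=.07,stop_force=18)
    s=bot.state(); print(round(a,2),hit,np.round(s["tool_pos"],4),arc(a,0,X).round(4),(np.array(s["contact_force"])-f0).round(1),s["time_s"])
    if hit: break
bot.wait(1.5)
s=bot.state(); print(np.round(s["tool_pos"],4),(np.array(s["contact_force"])-f0).round(1),s["time_s"])
a=snapshot("scene")["color"][180:300,220:380]
cv2.imwrite("pics/dn.png",cv2.resize(a,None,fx=5,fy=5,interpolation=cv2.INTER_CUBIC))
E
```

```text
0.0 False [0.453  0.0038 0.169 ] [0.4531 0.0036 0.169 ] [-1.8  3.   0.9] 4.3583
0.15 False [ 0.452  -0.0029  0.1571] [ 0.4521 -0.0027  0.1571] [-0.6  3.   2. ] 4.7
0.3 False [ 0.4513 -0.0074  0.1444] [ 0.4513 -0.0073  0.1444] [-1.   3.   1.9] 5.0417
0.45 False [ 0.4509 -0.0099  0.1312] [ 0.4509 -0.0099  0.1311] [-1.3  2.8  3.3] 5.3833
0.6 False [ 0.451  -0.0106  0.1178] [ 0.4508 -0.0106  0.1175] [-0.   2.4  3.6] 5.725
0.75 False [ 0.4512 -0.0092  0.1044] [ 0.451  -0.0092  0.104 ] [-0.3  2.2  5.2] 6.0667
0.9 True [ 0.4519 -0.0062  0.0922] [ 0.4516 -0.0059  0.0909] [-9.  -0.5 41. ] 6.325
[ 0.4518 -0.0063  0.0925] [-7.6  0.  33.4] 7.825
```

View pics/dn.png

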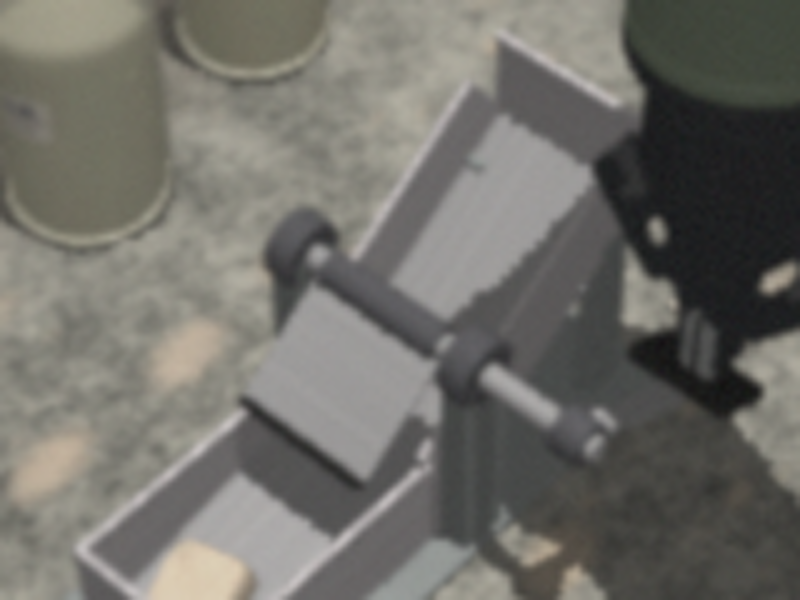

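The lever is on its stop with the flap up, and the blank is at the far end of the tray (about (200,575) in the crop). Next is the slow release.

```bash
python3 - <<'E'
from h import *
from bench import bot,snapshot
X=-.108
for a in np.arange(.8,-.01,-.1):
    bot.movel(arc(a,0,X),vel=.035)
    s=bot.state(); print(round(a,2),np.round(s["contact_force"],1),s["time_s"])
bot.movel(arc(0,.02,X),vel=.02)
bot.movel(arc(0,.10,X),vel=.1); bot.wait(.5)
s=bot.state(); print(np.round(s["contact_force"],1),s["time_s"],s["tool_pos"])
a=snapshot("scene")["color"][180:340,220:390]
cv2.imwrite("pics/end.png",cv2.resize(a,None,fx=3.5,fy=3.5,interpolation=cv2.INTER_CUBIC))
E
```

```text
0.8 [ 0.4 -1.1  5.3] 8.275
0.7 [ 0.7 -0.   4.4] 8.6833
0.6 [ 1.1 -0.1  3.5] 9.0917
0.5 [ 1.6 -0.8  3.9] 9.5
0.4 [1.  0.1 2.7] 9.9083
0.3 [ 0.2 -1.4  3.7] 10.3167
0.2 [-0.6 -2.2  3.4] 10.725
0.1 [-0.2 -1.1  3.6] 11.1333
0.0 [-0.5 -1.1  2.6] 11.5417
[-0.6 -0.5 -0.2] 14.1417 [0.45308019 0.00362508 0.26895328]
```

View pics/end.png

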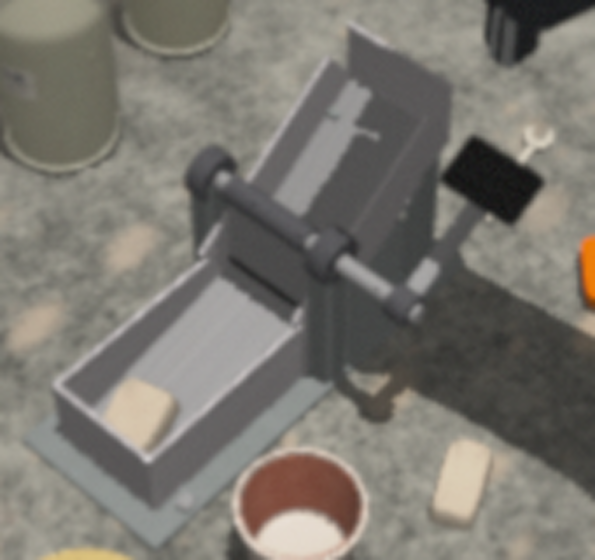

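The flap is shut, the lever is up, the blank lies at the tray's far end (about (140,415) in the crop), and the bystanders haven't moved. I'll hand it in.

```bash
python3 -c "
from bench import job
print(job.finish_job())"
```

```text
the job is handed in; nothing more can be done
None
```

The blank is out of the hopper and lying in the tray, the flap is shut, and the job is handed in; no verdict was reported.

- **Locating:** I found the hopper from the top and scene cameras. The wrist camera agreed to 2–3 mm at the pad. My reading of the shaft in that view was about 16 px off, because I had marked the top edge of the hub, so I kept the first fit.
- **Pressing:** With closed fingers I pushed the pad along its arc to the hard stop, reading about 3–5 N on the way and 41 N at the stop. I held it there for 1.5 s, and the picture showed the flap up and the blank at the tray end.
- **Release:** I let the lever up over about 3.5 s, roughly 0.4 rad/s. The fingers stayed in contact, reading about 3 N, until the flap was shut, then I lifted away.
- **Last checks:** The final picture, taken at about 14 s on the robot clock, shows:
  - the flap shut and the lever fully up;
  - the blank at rest at the far end of the tray;
  - the cup, spare blank and spanner where they were; only the edge of the tape roll is in the crop, so I did not check it fully.

  The hand was about 100 mm above the pad with force back near zero. I judged the lever angle and blank position by eye from that picture and did not measure them.

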